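Put the loose saw hardware back into its plywood holders

TASK

After a blade and jig change the saw's loose hardware stands mixed on the table; put each piece away in the plywood holder made for its kind. Slip the arbor flange, hub up, over the tapered peg so that it lies flat on its stand; stand the large star knob in the larger well and the small star knob in the smaller well of the knob block, studs up; and stand one hex bolt, thread up, in each of the two empty wells of the bolt block. Leave the wax tin and the big spanner where they are.

Things in the scene. Friction and masses are not known exactly. Their poses are not given: they have to be found in the camera images.
- flange: Turned steel arbor flange: flat disc of 90 mm diameter (4 mm thick at the rim, 10 mm at the hub) with a round raised hub on top, 47 mm across at its foot and 43 mm at its top, 10 to 19 mm above the origin; bore of 31 mm right through (a rod up to 21 mm passes freely). Weighs about 0.2 kg. Lies hub up. Origin: centre of the underside, z up. Take it across the hub.
- large_knob: The larger of two black star knobs: lobed head 47 mm across and 13 mm thick lying on its face, a neck of 24 mm diameter up to 21 mm, then a bright stud of 8 mm diameter standing up to 52 mm. Origin: under the centre of the head, on the table; z up. The stud is within 1 mm of the origin in plan. Take it by the stud.
- small_knob: The smaller of two black star knobs: lobed head 37 mm across and 13 mm thick lying on its face, a neck of 19 mm diameter up to 21 mm, then a bright stud of 8 mm diameter standing up to 42 mm. Origin: under the centre of the head, on the table; z up. The stud is within 1 mm of the origin in plan. Take it by the stud.
- bolt_a: Bright hex bolt with a 10 mm shank, standing on its hexagon head (19 mm across, 7 mm thick), thread up, 52 mm tall in all; one of two alike, standing loose on the table. Origin: centre of the underside of the head, z up the shank. Take it by the shank, 7 to 52 mm above the origin.
- bolt_b: Bright hex bolt with a 10 mm shank, standing on its hexagon head (19 mm across, 7 mm thick), thread up, 52 mm tall in all; one of two alike, standing loose on the table. Origin: centre of the underside of the head, z up the shank. Take it by the shank, 7 to 52 mm above the origin.
- flange_stand: Square plywood foot 116 x 116 x 18 mm with one dark wooden peg upright in the middle: 16 mm thick at its foot, tapering to 4 mm at its tip 59 mm above the origin. The flange lies flat on the foot with the peg through its bore, its origin then 18 mm above this one. Fixed, turned up to 0.3 rad. Origin: centre of underside, z up.
- knob_block: Plywood block 86 (x) x 150 (y) x 18 mm with two empty round wells, 10 mm deep, floors 8 mm above the origin: the larger, 64 mm in diameter, centred at x = 0, y = +35 mm; the smaller, 53 mm in diameter, at x = 0, y = -35 mm. Fixed, turned up to 0.3 rad. Origin: centre of underside, z up.
- bolt_block: Plywood block 60 (x) x 150 (y) x 18 mm with three round wells of 36 mm diameter, 10 mm deep (floors 8 mm above the origin), at x = 0 and y = +48, 0 and -48 mm. The last holds a fixed bolt, its top 60 mm above the table; the first two are empty, one loose bolt for each, either way round. Fixed, turned up to 0.3 rad. Origin: centre of underside, z up.
- wax_tin: Round dark green tin of table wax, 66 mm in diameter, 49 mm high, standing loose near the fence at the right of the work. Bystander: not to be moved. Origin: centre of the underside.
- spanner: Big combination spanner, 310 mm long (along its own y), 61 mm wide at the heads, 12 mm thick, lying loose on the blue sliding table at the left of the work, pointing away from the robot. Bystander: not to be moved. Origin: under its middle.

How it is judged:
By the outcome, as a careful person would: the job done as asked, in the order asked, and still so for the second after the job is handed in, with the robot touching nothing.
It also fails if it takes over 109 s, if anything falls off the work surface, if the arm or the gripper's body presses on something with over 40 N, if the wrist force passes 120 N, or if a joint passes its speed limit or range.

ROBOT

A 7-joint arm with a two-finger parallel gripper is mounted at the origin on the work surface; the furniture and walls round the work are solid. World frame = base frame: x ahead of the robot, y to its left, z up, the work surface at z = 0. Lengths are in m, angles in rad, forces in N, time in s.
With the tool pointing down it reaches from about 0.425 to 0.825 m from the base axis. Payload 3.6 kg.
Tool frame: the origin (TCP) lies on the mounting face of the last link; the fingertips stand 173 mm ahead of it and the grasp point (between the pads) lies 155 mm ahead of it; z points along the fingers, y is the line along which they close (so a half turn about z gives the same grasp; the last joint's range is limited). The gripper opens to 85 mm and grips with 20 to 120 N. Pads are 22 mm wide; open, the fingers measure 114 mm over their backs; the gripper's body (76 mm by 85 mm) begins 54 mm behind the grasp point. The pads swing forward as they close: fully open they stand 13 mm farther back than shut.
Start: joints at [1.222, 0.615, -0.013, 1.423, 0.008, 1.103, -0.04], TCP at [0.206, -0.617, 0.405] pointing down, gripper open.
Joint ranges: [-3.12, 3.12], [-0.3, 2.06], [-1.34, 1.32], [0.26, 2.42], [-1.36, 4.5], [0.01, 1.98], [-2.84, 2.84]. Speed limits (rad/s): [2.79, 2.79, 3.14, 3.14, 3.14, 3.14, 3.14].

INTERFACE

Orientations are given as a unit quaternion [w, x, y, z].
In Python, from workcell import bot gives the robot as it stands.
- The arm moves only by the tool drive_tool, never from a script. Its argument "deltas" is a list of rows, each an object of numbers: "dx", "dy", "dz": the shift along the tool's x, y, z in cm; "rx", "ry", "rz": the turn, a rotation vector about the tool's x, y, z in rad. A call has 1 to 20 rows; each row shifts and turns the commanded pose from where the row before left it, along the tool's axes as they then stand; what a row does not reach is not made up. A row lasts 1/8 s, in which the tool goes at most 62.5 mm and 10.7 degrees, less where a joint would pass 70% of its speed; a pose out of reach is approached as far as the arm can. A call is refused whole if a number of a shift passes 6.25 or a number of a turn 0.188, either way. A call with a gripper value outside its range is refused whole. "claw" is the closure, from -1 (fully open) to 1 (shut), set as the call begins (left out, the last holds). The fingers move at their own pace and stop on an object; "squeeze" is the grip in N (left out, the last holds). Time passes only in rows, so rows that do not move let the fingers close. It gives the time, the measured TCP pose, the force, the opening and the grip force at its end, in the units of the state.
- bot.get_obs(): the state, without advancing time (a new reading comes with each control period).
- bot.grab_frame(name): name is "scene" or "side" or "wrist"; returns the picture (400x640x3 uint8, red, green, blue); there is no depth.
- bot.camera_model(name): a dict with "camera_matrix" (3x3 intrinsics, pixels), "R" (3x3) and "t" (3): a world point X has camera coordinates R X + t. Camera axes: x right, y down, z forward; pixel columns grow to the right and rows downward; lengths in m; the calibration is good to about 2 mm. A picture is of the moment at which its call begins: read the wrist's pose just before it. camera_model takes no time and is no camera call; for the wrist camera it gives the pose at the moment of the call.
- bot.hand_in(): hands the job in; it is judged then, once.
The state is a dict: "clock": time; "qpos": joint angles; "joint_velocities": joint speeds; "tau": joint torques, N m; "ee_pos": TCP position; "ee_rot": TCP orientation; "ft_force": force on the tool from outside, world axes, zero at the start; "ft_torque": the same for the moment, N m; "grip_width": finger opening in m; "gripper_force": force on a finger pad.
Only numpy, scipy, OpenCV 4.12 (cv2) and the standard library are available. Lean on these libraries where they do the work, as an engineer would, in place of code of your own. Each camera call takes 0.05 s, during which the arm holds its last target. There are 200 camera calls.

## Working session

There is one attempt and no reset: what is moved stays moved. The work goes in short steps, Python scripts to look and compute and a tool call to move; the robot and the scene stay as the last step left them, time stands still between calls to the robot, and variables do not carry over. Pictures are saved under pics/ and viewed, at most 14 in all, crops included, and the job is handed in when it is done.

Besides the shell and the picture viewer there is one more tool, called as a command line: name --argument value ..., lists and objects as JSON in quotes. drive_tool: Moves the arm, as the interface text tells. Its arguments: {"type":"object","properties":{"deltas":{"type":"array"},"claw":{"type":"number"},"squeeze":{"type":"number"}},"required":["deltas"]}

```bash
mkdir -p pics; ls
python3 - <<'E'
from workcell import bot
import cv2
o=bot.get_obs(); print({k:(v if not hasattr(v,'tolist') else [round(float(x),3) for x in v]) if k!='x' else 0 for k,v in o.items()})
for n in ['scene','side','wrist']:
    cv2.imwrite(f'pics/{n}0.png',bot.grab_frame(n)[:,:,::-1]); m=bot.camera_model(n); print(n,m)
E
```

```text
pics
{'clock': 0.0, 'qpos': [1.223, 0.616, -0.013, 1.425, 0.008, 1.103, -0.04], 'joint_velocities': [-0.001, 0.002, -0.003, -0.001, -0.0, -0.001, -0.001], 'tau': [-0.0, -46.921, 0.259, -17.103, 0.01, 0.01, 0.0], 'ee_pos': [0.205, -0.616, 0.404], 'ee_rot': [-0.001, 0.987, 0.16, -0.0], 'ft_force': [-0.363, -0.247, 0.171], 'ft_torque': [-0.006, -0.024, -0.046], 'gripper_force': 0.0, 'grip_width': 0.08559664837631184}
scene {'camera_matrix': array([[422.87486737,   0.        , 321.59913152],
       [  0.        , 422.87486737, 202.68901027],
       [  0.        ,   0.        ,   1.        ]]), 'R': array([[ 0.61050441, -0.7920024 ,  0.00406889],
       [-0.33539743, -0.2631838 , -0.90456777],
       [ 0.71749071,  0.55087792, -0.42631044]]), 't': array([-0.33086679,  0.18852073,  0.70792549])}
side {'camera_matrix': array([[488.43476093,   0.        , 320.35724923],
       [  0.        , 488.43476093, 193.77146537],
       [  0.        ,   0.        ,   1.        ]]), 'R': array([[-0.99893997,  0.04404631, -0.01337391],
       [ 0.03629367,  0.57492598, -0.81740008],
       [-0.02831445, -0.81701899, -0.57591515]]), 't': array([0.51447387, 0.03661976, 1.56937308])}
wrist {'camera_matrix': array([[318.41142578,   0.        , 320.7310636 ],
       [  0.        , 318.41142578, 202.16218916],
       [  0.        ,   0.        ,   1.        ]]), 'R': array([[ 3.17904158e-01, -9.48122704e-01, -5.34017758e-04],
       [-9.10601719e-01, -3.05480211e-01,  2.78363702e-01],
       [-2.64086077e-01, -8.80067007e-02, -9.60475593e-01]]), 't': array([-0.6483102 , -0.03694683,  0.37793715])}
```

View pics/scene0.png

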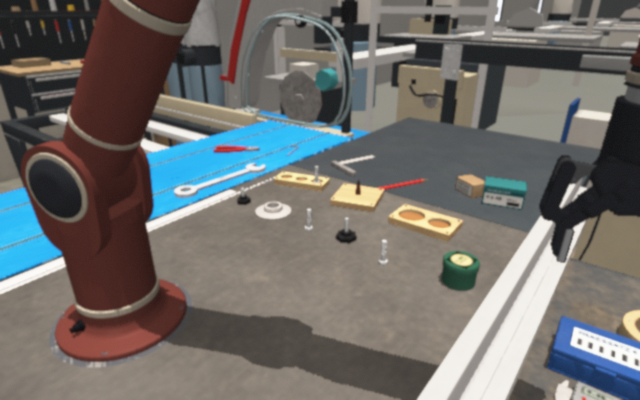

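View pics/side0.png

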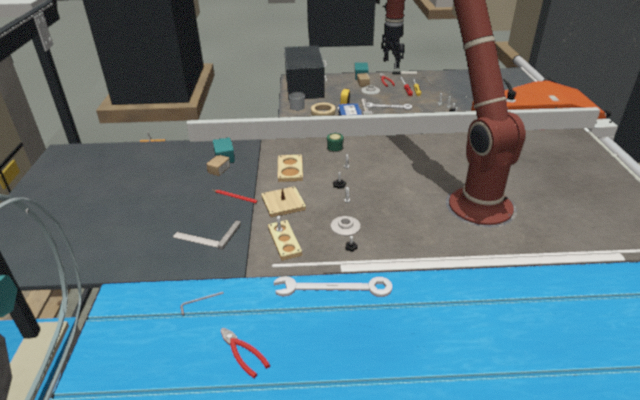

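View pics/wrist0.png

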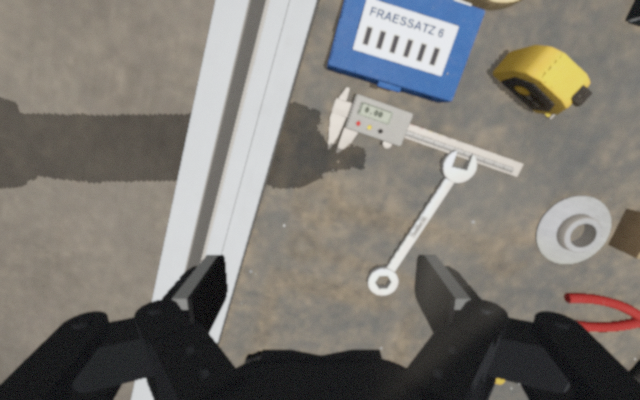

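The scene picture shows the loose pieces: flange (273,210), knobs (347,236) and (243,198), bolts (308,228) and (384,260). The bolt block is at (303,180), stand (358,195), knob block (426,220), tin (460,270) and spanner (220,180). The side view shows the same set, with holders at x≈285. The wrist view is still beyond the fence and shows only decoys.

```bash
cat > h.py <<'E'
import numpy as np, cv2
from workcell import bot
from scipy.spatial.transform import Rotation as Rn
def ray(cm,uv,z):
    K,R,t=cm['camera_matrix'],cm['R'],cm['t']
    d=R.T@np.linalg.solve(K,[uv[0],uv[1],1.]); c=-R.T@t
    return c+d*(z-c[2])/d[2]
def proj(cm,X):
    p=cm['camera_matrix']@(cm['R']@np.asarray(X,float)+cm['t']); return p[:2]/p[2]
def Rt(o): w,x,y,z=o['ee_rot']; return Rn.from_quat([x,y,z,w]).as_matrix()
def plan(target,yaw=None):
    """needed move from now to TCP target (world), in tool axes cm; yaw= world angle of finger closing line"""
    o=bot.get_obs(); M=Rt(o)
    dl=M.T@(np.asarray(target)-o['ee_pos'])*100
    a=np.degrees(np.arctan2(M[1,1],M[0,1]))
    # tilt correction rotvec (tool axes) making z down
    zt=M.T@[0,0,-1.]; tilt=np.cross([0,0,1],zt)
    print('tool delta cm',dl.round(2),'closing line deg',a.round(2),'tilt',tilt.round(4),'pos',np.round(o['ee_pos'],4),'t',round(o['clock'],2),'q',np.round(o['qpos'],2),'w',round(o['grip_width'],4),'F',np.round(o['ft_force'],1))
    if yaw is not None:
        d=(yaw-a+90)%180-90; print('rz needed (tool) rad',round(-np.radians(d),3))
def snap(name,fn):
    cm=bot.camera_model(name); im=bot.grab_frame(name)
    cv2.imwrite('pics/'+fn,im[:,:,::-1]); np.savez('pics/'+fn+'.npz',**cm); return cm,im
E
python3 - <<'E'
from h import *
cs=bot.camera_model('side'); cc=bot.camera_model('scene')
for n,p,q in [('flange',(346,225),(273,210)),('lgknob',(340,184),(347,237)),('smknob',(351,246),(243,199)),('bolta',(347,201),(308,228)),('boltb',(347,166),(384,262)),('bb',(285,239),(303,180)),('stand',(284,202),(358,196)),('kb',(290,167),(426,220)),('tin',(335,142),(460,270))]:
    print(n,ray(cs,p,0.01)[:2].round(3),ray(cc,q,0.01)[:2].round(3))
print('fence top',ray(cs,(335,118),0.05),ray(cs,(335,137),0.0))
cw=bot.camera_model('wrist');print('cam pos',-cw['R'].T@cw['t'])
plan([0.6,0.02,0.45])
E
```

```text
flange [0.441 0.087] [0.43  0.066]
lgknob [ 0.442 -0.135] [ 0.432 -0.155]
smknob [0.435 0.184] [0.429 0.172]
bolta [ 0.427 -0.036] [ 0.411 -0.062]
boltb [ 0.408 -0.249] [ 0.395 -0.269]
bb [0.625 0.141] [0.627 0.133]
stand [ 0.631 -0.043] [ 0.631 -0.054]
kb [ 0.613 -0.255] [ 0.614 -0.257]
tin [ 0.439 -0.428] [ 0.461 -0.399]
fence top [ 0.43044335 -0.55440345  0.05      ] [ 0.43492825 -0.48625444  0.        ]
cam pos [ 0.2722646  -0.59270314  0.37293786]
tool delta cm [ 57.55 -47.9   -4.52] closing line deg -71.56 tilt [-0.002  0.     0.   ] pos [ 0.2055 -0.6164  0.4038] t 0.15 q [ 1.22  0.62 -0.01  1.42  0.01  1.1  -0.04] w 0.0853 F [-0.8  0.4  0.1]
```

drive_tool --deltas '[{"dz": -2.2, "rz": 0.16}, {"dz": -2.2, "rz": 0.16}, {"dx": 2.1, "dy": -3.6, "dz": -2.2}, {"dx": 2.1, "dy": -3.6}, {"dx": 2.1, "dy": -3.6}, {"dx": 2.1, "dy": -3.6}, {"dx": 2.1, "dy": -3.6}, {"dx": 2.1, "dy": -3.6}, {"dx": 2.1, "dy": -3.6}, {"dx": 2.1, "dy": -3.6}, {"dx": 2.1, "dy": -3.6}, {"dx": 2.1, "dy": -3.6}, {"dx": 2.1, "dy": -3.6}, {"dx": 2.1, "dy": -3.6}, {"dx": 2.1, "dy": -3.6}, {"dx": 2.1, "dy": -3.6}, {"dx": 2.1, "dy": -3.6}, {"dx": 2.1, "dy": -3.6}, {}, {}]'

```text
invalid input at $.deltas[0]: expected keys dx, dy, dz, rx, ry, rz
```

Run:
```python
from h import *
cm,im=snap('wrist','w1.png'); plan([0.55,-0.04,0.47],90)
```

```text
tool delta cm [ 50.91 -43.8   -6.54] closing line deg -71.56 tilt [-0.0016  0.      0.    ] pos [ 0.2055 -0.6164  0.404 ] t 0.2 q [ 1.22  0.62 -0.01  1.42  0.01  1.1  -0.04] w 0.0854 F [-0.3 -0.9  0.5]
rz needed (tool) rad 0.322
```

View pics/w1.png

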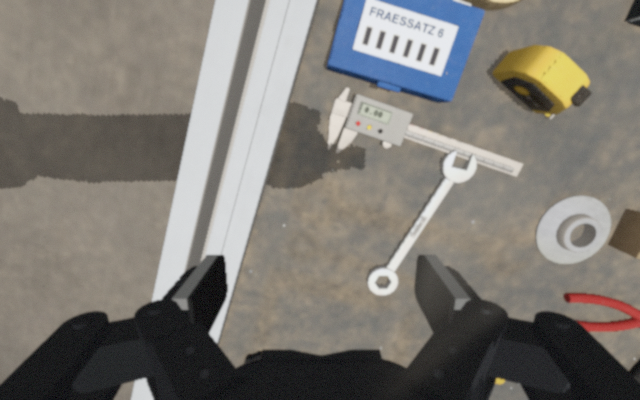

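The move was refused because every row needs all six keys, so this view is unchanged. I'll resend it with full rows.

drive_tool --deltas '[{"dx": 0, "dy": 0, "dz": -2.2, "rx": 0, "ry": 0, "rz": 0.16}, {"dx": 0, "dy": 0, "dz": -2.2, "rx": 0, "ry": 0, "rz": 0.16}, {"dx": 2.1, "dy": -3.6, "dz": -2.2, "rx": 0, "ry": 0, "rz": 0}, {"dx": 2.1, "dy": -3.6, "dz": 0, "rx": 0, "ry": 0, "rz": 0}, {"dx": 2.1, "dy": -3.6, "dz": 0, "rx": 0, "ry": 0, "rz": 0}, {"dx": 2.1, "dy": -3.6, "dz": 0, "rx": 0, "ry": 0, "rz": 0}, {"dx": 2.1, "dy": -3.6, "dz": 0, "rx": 0, "ry": 0, "rz": 0}, {"dx": 2.1, "dy": -3.6, "dz": 0, "rx": 0, "ry": 0, "rz": 0}, {"dx": 2.1, "dy": -3.6, "dz": 0, "rx": 0, "ry": 0, "rz": 0}, {"dx": 2.1, "dy": -3.6, "dz": 0, "rx": 0, "ry": 0, "rz": 0}, {"dx": 2.1, "dy": -3.6, "dz": 0, "rx": 0, "ry": 0, "rz": 0}, {"dx": 2.1, "dy": -3.6, "dz": 0, "rx": 0, "ry": 0, "rz": 0}, {"dx": 2.1, "dy": -3.6, "dz": 0, "rx": 0, "ry": 0, "rz": 0}, {"dx": 2.1, "dy": -3.6, "dz": 0, "rx": 0, "ry": 0, "rz": 0}, {"dx": 2.1, "dy": -3.6, "dz": 0, "rx": 0, "ry": 0, "rz": 0}, {"dx": 2.1, "dy": -3.6, "dz": 0, "rx": 0, "ry": 0, "rz": 0}, {"dx": 2.1, "dy": -3.6, "dz": 0, "rx": 0, "ry": 0, "rz": 0}, {"dx": 2.1, "dy": -3.6, "dz": 0, "rx": 0, "ry": 0, "rz": 0}, {"dx": 0, "dy": 0, "dz": 0, "rx": 0, "ry": 0, "rz": 0}, {"dx": 0, "dy": 0, "dz": 0, "rx": 0, "ry": 0, "rz": 0}]'

```text
clock: 2.7
ee_pos: [0.5402, -0.0407, 0.4705]
ee_rot: [0.0, 1.0, 0.001, -0.001]
ft_force: [0.1, 0.1, -0.2]
grip_width: 0.0855
gripper_force: 0.0
```

Run:
```python
from h import *
cm,im=snap('wrist','w2.png'); plan([0.55,-0.04,0.47],90)
```

```text
tool delta cm [ 0.99 -0.14  0.06] closing line deg -90.02 tilt [ 0.0011  0.0009 -0.    ] pos [ 0.5401 -0.0414  0.4706] t 2.75 q [ 0.11  0.39 -0.11  1.64  0.05  1.12 -1.58] w 0.0854 F [ 0.5 -0.5  0.2]
rz needed (tool) rad -0.0
```

View pics/w2.png

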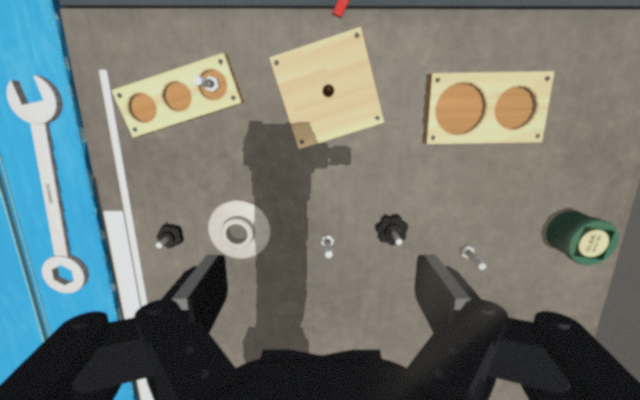

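The view at t=2.75 shows every piece:
- **Holders:** bolt block wells at (143,107), (177,96) and the fixed bolt at (211,84). The stand's peg is at (328,91), and the knob wells are at (460,108) and (515,107).
- **Loose pieces:** flange at (239,229), small knob at (171,236), large knob at (391,230), bolts at (328,243) and (472,255).

```bash
cat > m.py <<'E'
from h import *
im=cv2.imread('pics/w2.png'); cm=dict(np.load('pics/w2.png.npz')); cm={k:cm[k] for k in cm}
hsv=cv2.cvtColor(im,cv2.COLOR_BGR2HSV)
def blobs(mask,z,amin,roi,lab,hole=False):
    m=np.zeros_like(mask); x0,y0,x1,y1=roi; m[y0:y1,x0:x1]=mask[y0:y1,x0:x1]
    cs,_=cv2.findContours(m,cv2.RETR_CCOMP if hole else cv2.RETR_EXTERNAL,cv2.CHAIN_APPROX_NONE)
    for c in cs:
        if cv2.contourArea(c)<amin: continue
        P=np.array([ray(cm,p[0],z)[:2] for p in c],np.float32)
        H=cv2.convexHull(P); e=cv2.fitEllipse(H) if len(H)>5 else None; mm=cv2.moments(P)
        r=cv2.minAreaRect(P)
        print(lab,'px',c.reshape(-1,2).mean(0).round(1),'A',cv2.contourArea(c),'ell',None if e is None else (np.round(e[0],4),np.round(e[1],4)),'rect',np.round(r[0],4),np.round(r[1],4),round(r[2],1))
if __name__=='__main__':
    for p in [(143,107),(130,92),(460,108),(440,80),(300,60),(225,229),(237,212),(120,100),(300,200)]: print(p,hsv[p[1],p[0]])
    org=cv2.inRange(hsv,(8,120,60),(17,255,230))
    blobs(org,.018,100,(100,40,250,140),'bolt wells'); blobs(org,.018,100,(420,60,570,150),'knob wells')
    ply=cv2.inRange(hsv,(8,60,100),(30,255,255)); 
    blobs(ply,.018,1000,(90,10,570,160),'ply')
    wh=cv2.inRange(hsv,(0,0,150),(180,45,255))
    blobs(wh,.004,100,(190,190,280,270),'flange'); 
    blobs(wh,.03,8,(310,225,350,265),'bolt'); blobs(wh,.03,8,(450,235,495,275),'bolt'); blobs(wh,.04,8,(150,225,185,255),'smstud'); blobs(wh,.04,8,(380,215,415,250),'lgstud')
    bl=cv2.inRange(hsv,(0,0,0),(180,255,55))
    blobs(bl,.01,50,(150,215,190,250),'sm'); blobs(bl,.01,50,(370,205,412,250),'lg'); blobs(bl,.02,20,(310,75,345,105),'peg')
    big=[cv2.resize(im[y0:y1,x0:x1],None,fx=4,fy=4,interpolation=cv2.INTER_CUBIC) for x0,y0,x1,y1 in [(150,190,345,265),(370,190,565,265)]]
    cv2.imwrite('pics/crop.png',np.vstack(big))
E
python3 m.py
```

```text
(143, 107) [ 16 127 195]
(130, 92) [ 30  51 220]
(460, 108) [ 15 125 196]
(440, 80) [ 23  66 198]
(300, 60) [ 21  70 219]
(225, 229) [ 18  19 203]
(237, 212) [ 19  16 219]
(120, 100) [ 31  49 222]
(300, 200) [16 33 84]
bolt wells px [142.7 107. ] A 439.5 ell (array([0.6128, 0.1853]), array([0.0289, 0.031 ])) rect [0.6125 0.1851] [0.0304 0.0289] 0.2
bolt wells px [177.1  95.9] A 476.0 ell (array([0.6265, 0.14  ]), array([0.0301, 0.0313])) rect [0.6264 0.1401] [0.0308 0.0295] 43.4
bolt wells px [213.9  84.4] A 177.5 ell (array([0.6404, 0.0945]), array([0.0304, 0.0315])) rect [0.6401 0.0935] [0.0281 0.0319] 75.2
knob wells px [514.2 106.9] A 1052.5 ell (array([ 0.614 , -0.2861]), array([0.0451, 0.0478])) rect [ 0.6145 -0.2861] [0.0459 0.0461] 50.1
knob wells px [459.8 107.8] A 1682.0 ell (array([ 0.6125, -0.217 ]), array([0.0574, 0.0594])) rect [ 0.6126 -0.2169] [0.0585 0.0576] 0.2
ply px [473.  100.6] A 5977.0 ell (array([ 0.6155, -0.2419]), array([0.0979, 0.1805])) rect [ 0.6138 -0.2506] [0.085  0.1566] 1.7
ply px [179.7  94.7] A 2122.0 ell (array([0.6264, 0.1421]), array([0.0511, 0.1
[... 767 characters left out ...]
.0054, 0.0113])) rect [ 0.4135 -0.2431] [0.0113 0.0049] 46.3
bolt px [469.4 248.7] A 32.0 ell (array([ 0.423, -0.249]), array([0.0109, 0.0153])) rect [ 0.4244 -0.2495] [0.0153 0.0077] 76.9
smstud px [158.4 245. ] A 34.0 ell (array([0.4335, 0.1796]), array([0.0095, 0.0101])) rect [0.4335 0.1796] [0.0088 0.0097] 0.1
lgstud px [398.7 241.9] A 32.0 ell (array([ 0.4388, -0.1467]), array([0.0088, 0.0105])) rect [ 0.4385 -0.1463] [0.0093 0.0089] 49.4
sm px [170.9 234.4] A 268.5 ell (array([0.4365, 0.1767]), array([0.0326, 0.0358])) rect [0.4374 0.1747] [0.0327 0.0325] 45.0
lg px [391.6 228.6] A 417.5 ell (array([ 0.4466, -0.1418]), array([0.0414, 0.0436])) rect [ 0.4461 -0.1414] [0.0416 0.0416] 4.4
```

View pics/crop.png

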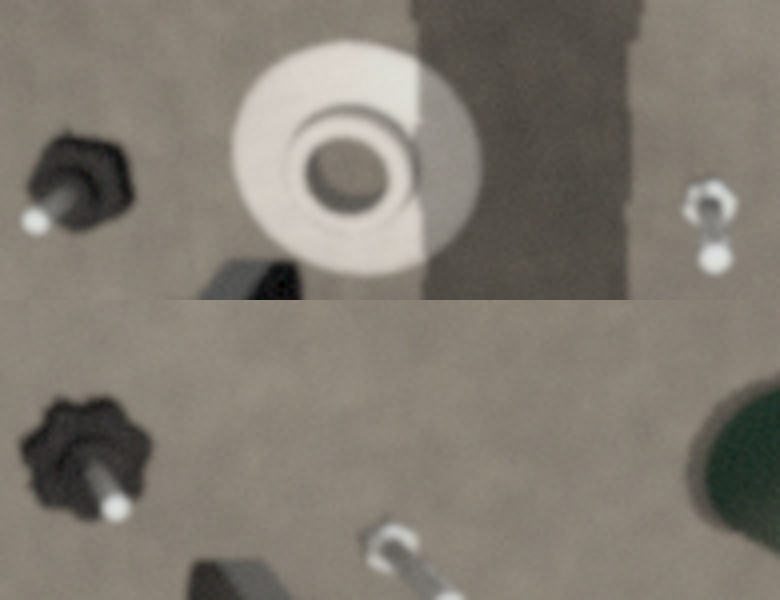

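Run:
```python
from m import *
for n,p,z in [('rim',(239.4,229.4),.004),('hub',(236.9,233),.019),('small tip',(158.75,245.25),.042),('large tip',(399.25,242),.052),('A tip',(328.75,254.5),.052),('A head',(327.2,242),.007),('B tip',(482.2,266.2),.052),('B head',(467.5,252),.007)]: print(n,ray(cm,p,z)[:2].round(4))
g=im[70:112,308:350]; cv2.imwrite('pics/peg.png',cv2.resize(g,None,fx=8,fy=8,interpolation=cv2.INTER_CUBIC))
bl=cv2.inRange(hsv,(0,0,0),(180,255,110))
for z in (.018,.059): blobs(bl,z,20,(310,75,345,105),'peg')
scr=cv2.inRange(hsv,(0,0,0),(180,255,130))
for r in [(272,50,285,70),(350,25,365,45),(372,112,385,130),(295,130,310,148)]:
    ys,xs=np.where(hsv[r[1]:r[3],r[0]:r[2],2]<np.percentile(hsv[r[1]:r[3],r[0]:r[2],2],6)); print('scr',xs.mean()+r[0],ys.mean()+r[1])
```

```text
rim [0.4425 0.0778]
hub [0.4428 0.0777]
small tip [0.4341 0.1781]
large tip [ 0.4437 -0.1441]
A tip [ 0.4256 -0.0515]
A head [ 0.4241 -0.0504]
B tip [ 0.4087 -0.2585]
B head [ 0.4085 -0.2587]
peg px [327.9  90.1] A 73.0 ell (array([ 0.6341, -0.0492]), array([0.0122, 0.0123])) rect [ 0.6343 -0.0488] [0.0118 0.0113] 0.2
peg px [327.9  90.1] A 73.0 ell (array([ 0.6319, -0.0484]), array([0.011 , 0.0114])) rect [ 0.632  -0.0479] [0.0107 0.0102] 0.2
scr 275.15384615384613 58.0
scr 355.3636363636364 31.545454545454547
scr 379.44444444444446 123.55555555555556
scr 298.94117647058823 143.88235294117646
```

View pics/peg.png

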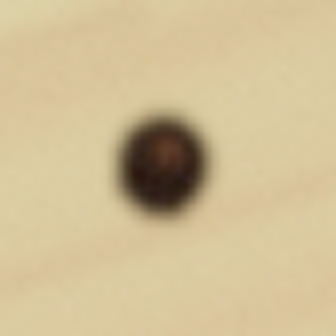

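The peg crop shows one dark disc in the plywood, centred near (328,90.5), which puts the peg at about (0.634,-0.049). Next I'll work out the tip depth of the open fingers from the finger edges in w2.

Run:
```python
from m import *
K,R,t=cm['camera_matrix'],cm['R'],cm['t']
o=bot.get_obs(); M=Rt(o)
print('cam in tool mm',(M.T@(-R.T@t-o['ee_pos'])*1e3).round(1))
for u,v in [(418,257),(226,257),(455,255)]:
    d=.0427*K[0,0]/abs(u-K[0,2]); X=R.T@(np.linalg.solve(K,[u,v,1.])*d-t)
    print((M.T@(X-o['ee_pos'])*1e3).round(1))
plan([.4427,.0778,.24])
```

```text
cam in tool mm [70.6 -2.  31. ]
[  8.7  41.  158.5]
[  6.8 -44.4 162. ]
[ 26.4  40.9 123.5]
tool delta cm [ -9.72 -11.94  23.05] closing line deg -90.02 tilt [ 0.0011  0.0009 -0.    ] pos [ 0.5401 -0.0414  0.4706] t 2.75 q [ 0.11  0.39 -0.11  1.64  0.05  1.12 -1.58] w 0.0854 F [ 0.5 -0.5  0.2]
```

drive_tool --deltas '[{"dx": -1.2, "dy": -1.5, "dz": 2.8, "rx": 0, "ry": 0, "rz": 0}, {"dx": -1.2, "dy": -1.5, "dz": 2.8, "rx": 0, "ry": 0, "rz": 0}, {"dx": -1.2, "dy": -1.5, "dz": 2.8, "rx": 0, "ry": 0, "rz": 0}, {"dx": -1.2, "dy": -1.5, "dz": 2.8, "rx": 0, "ry": 0, "rz": 0}, {"dx": -1.2, "dy": -1.5, "dz": 2.8, "rx": 0, "ry": 0, "rz": 0}, {"dx": -1.2, "dy": -1.5, "dz": 2.8, "rx": 0, "ry": 0, "rz": 0}, {"dx": -1.2, "dy": -1.5, "dz": 2.8, "rx": 0, "ry": 0, "rz": 0}, {"dx": -1.2, "dy": -1.5, "dz": 2.8, "rx": 0, "ry": 0, "rz": 0}, {"dx": 0, "dy": 0, "dz": 0, "rx": 0, "ry": 0, "rz": 0}, {"dx": 0, "dy": 0, "dz": 0, "rx": 0, "ry": 0, "rz": 0}]'

```text
clock: 4.0
ee_pos: [0.4453, 0.0786, 0.2477]
ee_rot: [0.0, 1.0, -0.0, 0.001]
ft_force: [0.3, 0.3, 1.1]
grip_width: 0.0855
gripper_force: 0.0
```

Run:
```python
from h import *
plan([.4427,.0778,.182],90); cm,im=snap('wrist','w3.png')
```

```text
tool delta cm [-0.28  0.08  6.57] closing line deg -90.02 tilt [ 0.0005 -0.0024  0.    ] pos [0.4453 0.0786 0.2477] t 4.0 q [-0.16  0.57 -0.09  2.14  0.11  0.43 -1.91] w 0.0855 F [0.3 0.3 1.1]
rz needed (tool) rad -0.0
```

View pics/w3.png

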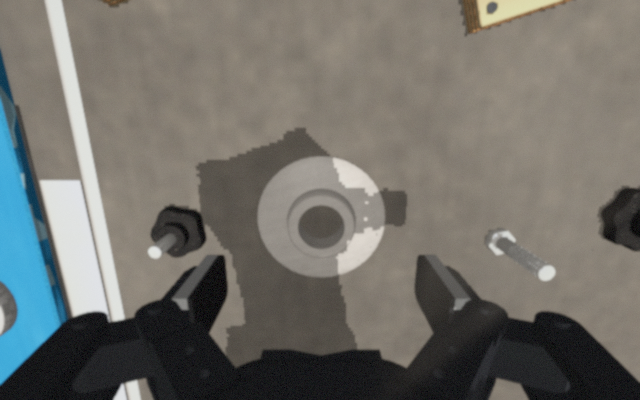

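The close view has the flange centred between the open fingers, with its rim centre at (321.5,216) and hub at (321,223). The small stud tip is at (154,253) and bolt A's tip at (546,272). I'll descend onto the hub.

Run:
```python
from h import *
cm=dict(np.load('pics/w3.png.npz'))
for n,p,z in [('rim',(321.5,216),.004),('hub',(321,223),.019),('small tip',(154,253),.042),('A tip',(546,272),.052)]: print(n,ray(cm,p,z)[:2].round(4))
```

```text
rim [0.4446 0.0788]
hub [0.4447 0.0792]
small tip [0.4339 0.1792]
A tip [ 0.4267 -0.0503]
```

drive_tool --deltas '[{"dx": -0.3, "dy": 0.1, "dz": 2.0, "rx": 0, "ry": 0, "rz": 0}, {"dx": 0, "dy": 0, "dz": 2.0, "rx": 0, "ry": 0, "rz": 0}, {"dx": 0, "dy": 0, "dz": 1.5, "rx": 0, "ry": 0, "rz": 0}, {"dx": 0, "dy": 0, "dz": 0.7, "rx": 0, "ry": 0, "rz": 0}, {"dx": 0, "dy": 0, "dz": 0.3, "rx": 0, "ry": 0, "rz": 0}, {"dx": 0, "dy": 0, "dz": 0, "rx": 0, "ry": 0, "rz": 0}, {"dx": 0, "dy": 0, "dz": 0, "rx": 0, "ry": 0, "rz": 0}]'

```text
clock: 4.92
ee_pos: [0.4415, 0.0788, 0.1822]
ee_rot: [-0.0, 1.0, 0.001, 0.001]
ft_force: [-0.0, -0.6, 1.3]
grip_width: 0.0855
gripper_force: 0.0
```

drive_tool --deltas '[{"dx": 0.2, "dy": 0, "dz": 0, "rx": 0, "ry": 0, "rz": 0}, {"dx": 0, "dy": 0, "dz": 0, "rx": 0, "ry": 0, "rz": 0}, {"dx": 0, "dy": 0, "dz": 0, "rx": 0, "ry": 0, "rz": 0}, {"dx": 0, "dy": 0, "dz": 0, "rx": 0, "ry": 0, "rz": 0}, {"dx": 0, "dy": 0, "dz": 0, "rx": 0, "ry": 0, "rz": 0}, {"dx": 0, "dy": 0, "dz": 0, "rx": 0, "ry": 0, "rz": 0}]' --claw 1 --squeeze 60

```text
clock: 5.68
ee_pos: [0.4434, 0.0788, 0.1826]
ee_rot: [0.0, 1.0, 0.001, 0.0]
ft_force: [-0.6, -0.5, 7.8]
grip_width: 0.0429
gripper_force: 59.2
```

drive_tool --deltas '[{"dx": 0, "dy": 0, "dz": -0.3, "rx": 0, "ry": 0, "rz": 0}, {"dx": 0, "dy": 0, "dz": -0.3, "rx": 0, "ry": 0, "rz": 0}, {"dx": 0, "dy": 0, "dz": 0, "rx": 0, "ry": 0, "rz": 0}, {"dx": 0, "dy": 0, "dz": 0, "rx": 0, "ry": 0, "rz": 0}]'

```text
clock: 6.18
ee_pos: [0.4432, 0.0788, 0.1876]
ee_rot: [-0.0, 1.0, 0.001, -0.0]
ft_force: [-0.5, 0.1, -2.8]
grip_width: 0.0429
gripper_force: 59.7
```

Run:
```python
from h import *
plan([.4427,.0778,.182],90); cm,im=snap('wrist','w4.png')
```

```text
tool delta cm [-0.05  0.1   0.56] closing line deg -89.9 tilt [-0.      0.0003  0.    ] pos [0.4432 0.0788 0.1876] t 6.17 q [-0.19  0.69 -0.06  2.18  0.14  0.27 -1.93] w 0.0429 F [-0.5  0.1 -2.8]
rz needed (tool) rad 0.002
```

View pics/w4.png

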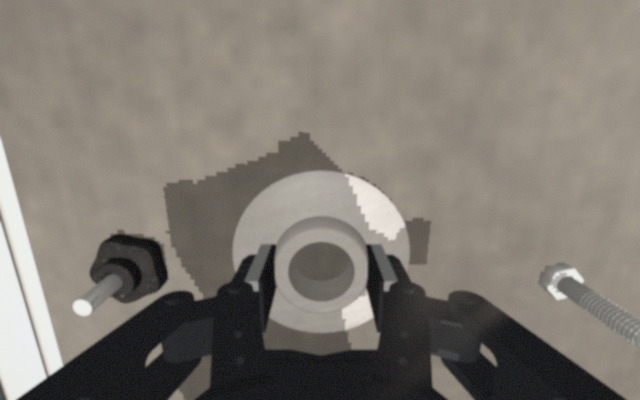

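The flange is held level between the pads on its hub, with its bore at (320,270). I'll lift it, carry it to the peg and measure again before lowering.

drive_tool --deltas '[{"dx": 0, "dy": 0, "dz": -1.5, "rx": 0, "ry": 0, "rz": 0}, {"dx": 0, "dy": 0, "dz": -2.2, "rx": 0, "ry": 0, "rz": 0}, {"dx": 0, "dy": 0, "dz": -2.2, "rx": 0, "ry": 0, "rz": 0}, {"dx": 1.0, "dy": 0.7, "dz": -2.0, "rx": 0, "ry": 0, "rz": 0}, {"dx": 2.0, "dy": 1.3, "dz": -1.0, "rx": 0, "ry": 0, "rz": 0}, {"dx": 2.0, "dy": 1.3, "dz": 0, "rx": 0, "ry": 0, "rz": 0}, {"dx": 2.0, "dy": 1.3, "dz": 0, "rx": 0, "ry": 0, "rz": 0}, {"dx": 2.0, "dy": 1.3, "dz": 0, "rx": 0, "ry": 0, "rz": 0}, {"dx": 2.0, "dy": 1.4, "dz": 0, "rx": 0, "ry": 0, "rz": 0}, {"dx": 2.0, "dy": 1.4, "dz": 0, "rx": 0, "ry": 0, "rz": 0}, {"dx": 2.0, "dy": 1.4, "dz": 0, "rx": 0, "ry": 0, "rz": 0}, {"dx": 2.0, "dy": 1.4, "dz": 0, "rx": 0, "ry": 0, "rz": 0}, {"dx": 2.0, "dy": 1.3, "dz": 0, "rx": 0, "ry": 0, "rz": 0}, {"dx": 0, "dy": 0, "dz": 0, "rx": 0, "ry": 0, "rz": 0}, {"dx": 0, "dy": 0, "dz": 0, "rx": 0, "ry": 0, "rz": 0}, {"dx": 0, "dy": 0, "dz": 0, "rx": 0, "ry": 0, "rz": 0}]'

```text
clock: 8.22
ee_pos: [0.6328, -0.0478, 0.2765]
ee_rot: [-0.0, 1.0, 0.002, -0.001]
ft_force: [0.2, -0.3, -2.5]
grip_width: 0.0427
gripper_force: 60.1
```

Run:
```python
from h import *
plan([.633,-.049,.2],90); cm,im=snap('wrist','w5.png')
print('peg tip px',proj(cm,[.634,-.049,.059]))
```

```text
tool delta cm [0.03 0.13 7.65] closing line deg -89.81 tilt [-0.0008  0.0014  0.    ] pos [ 0.6328 -0.0478  0.2765] t 8.22 q [ 0.12  0.73 -0.13  1.61  0.12  0.82 -1.63] w 0.0427 F [ 0.2 -0.3 -2.5]
rz needed (tool) rad 0.003
peg tip px [324.35484511 225.07946577]
```

View pics/w5.png

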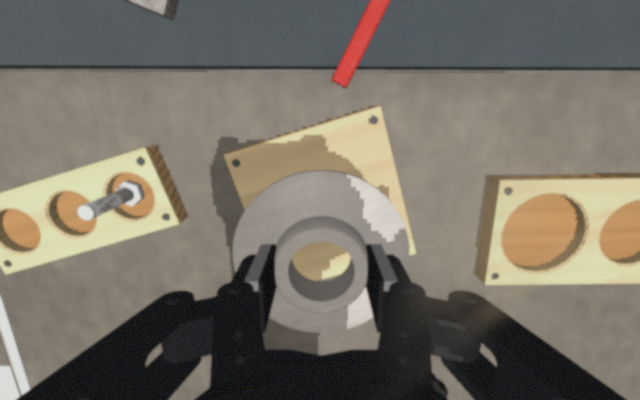

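The stand lies under the flange, and the peg, predicted at (324,225), is hidden behind the hub as expected. Middle bolt well is at (75,213) and the large knob well at (543,231). Lowering.

drive_tool --deltas '[{"dx": 0, "dy": 0.1, "dz": 1.5, "rx": 0, "ry": 0, "rz": 0}, {"dx": 0, "dy": 0, "dz": 1.5, "rx": 0, "ry": 0, "rz": 0}, {"dx": 0, "dy": 0, "dz": 1.0, "rx": 0, "ry": 0, "rz": 0}, {"dx": 0, "dy": 0, "dz": 1.0, "rx": 0, "ry": 0, "rz": 0}, {"dx": 0, "dy": 0, "dz": 1.0, "rx": 0, "ry": 0, "rz": 0}, {"dx": 0, "dy": 0, "dz": 0.8, "rx": 0, "ry": 0, "rz": 0}, {"dx": 0, "dy": 0, "dz": 0.4, "rx": 0, "ry": 0, "rz": 0}, {"dx": 0, "dy": 0, "dz": 0.2, "rx": 0, "ry": 0, "rz": 0}, {"dx": 0, "dy": 0, "dz": 0, "rx": 0, "ry": 0, "rz": 0}, {"dx": 0, "dy": 0, "dz": 0, "rx": 0, "ry": 0, "rz": 0}]'

```text
clock: 9.52
ee_pos: [0.6337, -0.0498, 0.2031]
ee_rot: [-0.0, 1.0, 0.001, 0.0]
ft_force: [-0.2, 0.0, -1.8]
grip_width: 0.0427
gripper_force: 60.1
```

Run:
```python
from h import *
plan([.633,-.049,.2],90)
cm=dict(np.load('pics/w5.png.npz'))
for p in [(75,213),(18,228),(543,231)]: print(ray(cm,p,.018).round(4))
```

```text
tool delta cm [-0.07 -0.08  0.31] closing line deg -89.9 tilt [-0.     -0.0008  0.    ] pos [ 0.6337 -0.0498  0.2031] t 9.53 q [ 0.11  0.83 -0.11  1.65  0.14  0.67 -1.64] w 0.0427 F [-0.2  0.  -1.8]
rz needed (tool) rad 0.002
[0.6276 0.1379 0.018 ]
[0.6154 0.1838 0.018 ]
[ 0.6148 -0.2169  0.018 ]
```

drive_tool --deltas '[{"dx": 0, "dy": 0, "dz": 0.2, "rx": 0, "ry": 0, "rz": 0}, {"dx": 0, "dy": 0, "dz": 0, "rx": 0, "ry": 0, "rz": 0}, {"dx": 0, "dy": 0, "dz": 0, "rx": 0, "ry": 0, "rz": 0}]'

```text
clock: 9.9
ee_pos: [0.6337, -0.0498, 0.2009]
ee_rot: [-0.0, 1.0, 0.001, 0.0]
ft_force: [0.5, -0.2, -1.1]
grip_width: 0.0429
gripper_force: 60.2
```

drive_tool --deltas '[{"dx": 0, "dy": 0, "dz": 0, "rx": 0, "ry": 0, "rz": 0}, {"dx": 0, "dy": 0, "dz": 0, "rx": 0, "ry": 0, "rz": 0}, {"dx": 0, "dy": 0, "dz": 0, "rx": 0, "ry": 0, "rz": 0}, {"dx": 0, "dy": 0, "dz": 0, "rx": 0, "ry": 0, "rz": 0}, {"dx": 0, "dy": 0, "dz": -1.5, "rx": 0, "ry": 0, "rz": 0}, {"dx": 0, "dy": 0, "dz": -2.5, "rx": 0, "ry": 0, "rz": 0}, {"dx": 0, "dy": 0, "dz": -3.0, "rx": 0, "ry": 0, "rz": 0}, {"dx": 0, "dy": 0, "dz": -3.0, "rx": 0, "ry": 0, "rz": 0}, {"dx": -1.0, "dy": 0.5, "dz": 0, "rx": 0, "ry": 0, "rz": 0}, {"dx": -2.2, "dy": 1.1, "dz": 0, "rx": 0, "ry": 0, "rz": 0}, {"dx": -2.2, "dy": 1.1, "dz": 0, "rx": 0, "ry": 0, "rz": 0}, {"dx": -2.2, "dy": 1.1, "dz": 0, "rx": 0, "ry": 0, "rz": 0}, {"dx": -2.2, "dy": 1.1, "dz": 0, "rx": 0, "ry": 0, "rz": 0}, {"dx": -2.2, "dy": 1.1, "dz": 0, "rx": 0, "ry": 0, "rz": 0}, {"dx": -2.2, "dy": 1.1, "dz": 0, "rx": 0, "ry": 0, "rz": 0}, {"dx": -2.2, "dy": 1.1, "dz": 0, "rx": 0, "ry": 0, "rz": 0}, {"dx": -2.0, "dy": 1.0, "dz": 0, "rx": 0, "ry": 0, "rz": 0}, {"dx": 0, "dy": 0, "dz": 0, "rx": 0, "ry": 0, "rz": 0}, {"dx": 0, "dy": 0, "dz": 0, "rx": 0, "ry": 0, "rz": 0}]' --claw -1

```text
clock: 12.28
ee_pos: [0.4503, -0.1418, 0.3008]
ee_rot: [-0.0, 1.0, 0.001, 0.001]
ft_force: [-0.5, 0.7, -0.0]
grip_width: 0.0853
gripper_force: 0.0
```

Run:
```python
from h import *
plan([.4437,-.144,.198],90); cm,im=snap('wrist','w6.png')
print('predict lg tip',proj(cm,[.4437,-.144,.052]))
```

```text
tool delta cm [-0.67  0.22 10.28] closing line deg -89.87 tilt [-0.0003 -0.0012  0.    ] pos [ 0.4503 -0.1418  0.3008] t 12.28 q [ 0.37  0.5  -0.15  2.04  0.13  0.61 -1.44] w 0.0853 F [-0.5  0.7 -0. ]
rz needed (tool) rad 0.002
predict lg tip [325.04363842 221.05286459]
```

View pics/w6.png

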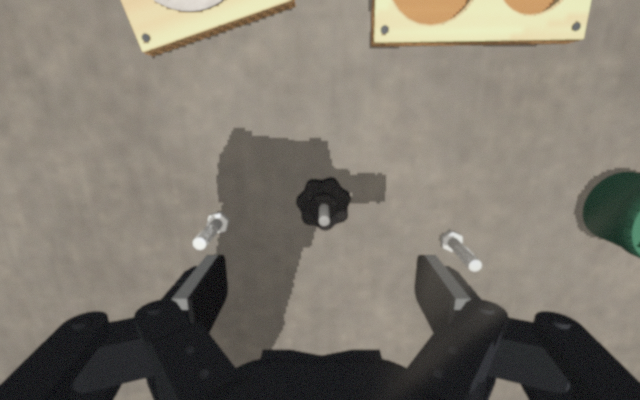

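The large knob's stud tip is at (324,222), 1 px from its predicted place. Bolt tips are at (199.5,243) and (475,266), and a corner of the flange on its stand shows at the top. Descending on the stud.

drive_tool --deltas '[{"dx": -0.3, "dy": 0.1, "dz": 2.0, "rx": 0, "ry": 0, "rz": 0}, {"dx": -0.4, "dy": 0.1, "dz": 3.0, "rx": 0, "ry": 0, "rz": 0}, {"dx": 0, "dy": 0, "dz": 3.0, "rx": 0, "ry": 0, "rz": 0}, {"dx": 0, "dy": 0, "dz": 1.5, "rx": 0, "ry": 0, "rz": 0}, {"dx": 0, "dy": 0, "dz": 0.7, "rx": 0, "ry": 0, "rz": 0}, {"dx": 0, "dy": 0, "dz": 0, "rx": 0, "ry": 0, "rz": 0}, {"dx": 0, "dy": 0, "dz": 0, "rx": 0, "ry": 0, "rz": 0}]'

```text
clock: 13.2
ee_pos: [0.4432, -0.1441, 0.1993]
ee_rot: [0.0, 1.0, 0.001, 0.001]
ft_force: [-0.1, -0.2, -0.4]
grip_width: 0.0854
gripper_force: 0.0
```

Run:
```python
from h import *
cm=dict(np.load('pics/w6.png.npz'))
for n,p,z in [('A tip',(199.5,243),.052),('B tip',(475,266),.052),('lg',(324,222),.052)]: print(n,ray(cm,p,z)[:2].round(4))
plan([.4437,-.144,.198],90)
```

```text
A tip [ 0.4262 -0.0513]
B tip [ 0.4081 -0.2578]
lg [ 0.443  -0.1432]
tool delta cm [ 0.05 -0.01  0.13] closing line deg -89.88 tilt [ 0.0002 -0.0015  0.    ] pos [ 0.4432 -0.1441  0.1993] t 13.2 q [ 0.33  0.68 -0.09  2.13  0.18  0.34 -1.48] w 0.0854 F [-0.1 -0.2 -0.4]
rz needed (tool) rad 0.002
```

drive_tool --deltas '[{"dx": 0, "dy": 0, "dz": 0, "rx": 0, "ry": 0, "rz": 0}, {"dx": 0, "dy": 0, "dz": 0, "rx": 0, "ry": 0, "rz": 0}, {"dx": 0, "dy": 0, "dz": 0, "rx": 0, "ry": 0, "rz": 0}, {"dx": 0, "dy": 0, "dz": 0, "rx": 0, "ry": 0, "rz": 0}, {"dx": 0, "dy": 0, "dz": 0, "rx": 0, "ry": 0, "rz": 0}, {"dx": 0, "dy": 0, "dz": 0, "rx": 0, "ry": 0, "rz": 0}, {"dx": 0, "dy": 0, "dz": 0, "rx": 0, "ry": 0, "rz": 0}, {"dx": 0, "dy": 0, "dz": 0, "rx": 0, "ry": 0, "rz": 0}]' --claw 1 --squeeze 40

```text
clock: 14.2
ee_pos: [0.4427, -0.1442, 0.1988]
ee_rot: [-0.0, 1.0, 0.001, 0.0]
ft_force: [0.1, -0.5, 2.4]
grip_width: 0.0066
gripper_force: 39.0
```

drive_tool --deltas '[{"dx": 0, "dy": 0, "dz": -1.0, "rx": 0, "ry": 0, "rz": 0}, {"dx": 0, "dy": 0, "dz": -2.0, "rx": 0, "ry": 0, "rz": 0}, {"dx": 0, "dy": 0, "dz": -2.0, "rx": 0, "ry": 0, "rz": 0}, {"dx": 1.0, "dy": 0.4, "dz": -1.0, "rx": 0, "ry": 0, "rz": 0}, {"dx": 2.0, "dy": 0.9, "dz": 0, "rx": 0, "ry": 0, "rz": 0}, {"dx": 2.0, "dy": 0.9, "dz": 0, "rx": 0, "ry": 0, "rz": 0}, {"dx": 2.0, "dy": 0.9, "dz": 0, "rx": 0, "ry": 0, "rz": 0}, {"dx": 2.0, "dy": 0.9, "dz": 0, "rx": 0, "ry": 0, "rz": 0}, {"dx": 2.0, "dy": 0.9, "dz": 0, "rx": 0, "ry": 0, "rz": 0}, {"dx": 2.0, "dy": 0.9, "dz": 0, "rx": 0, "ry": 0, "rz": 0}, {"dx": 2.0, "dy": 0.9, "dz": 0, "rx": 0, "ry": 0, "rz": 0}, {"dx": 2.0, "dy": 0.7, "dz": 0, "rx": 0, "ry": 0, "rz": 0}, {"dx": 0, "dy": 0, "dz": 0, "rx": 0, "ry": 0, "rz": 0}, {"dx": 0, "dy": 0, "dz": 0, "rx": 0, "ry": 0, "rz": 0}, {"dx": 0, "dy": 0, "dz": 0, "rx": 0, "ry": 0, "rz": 0}]'

```text
clock: 16.08
ee_pos: [0.6121, -0.2176, 0.2588]
ee_rot: [-0.0, 1.0, 0.001, -0.001]
ft_force: [-0.4, -0.4, -0.6]
grip_width: 0.0067
gripper_force: 39.0
```

Run:
```python
from h import *
plan([.614,-.2175,.2085],90); cm,im=snap('wrist','w7.png')
```

```text
tool delta cm [ 0.2  -0.    5.03] closing line deg -89.89 tilt [-0.0004  0.0012  0.    ] pos [ 0.6121 -0.2176  0.2588] t 16.07 q [ 0.39  0.77 -0.15  1.57  0.14  0.81 -1.38] w 0.0067 F [-0.4 -0.4 -0.6]
rz needed (tool) rad 0.002
```

View pics/w7.png

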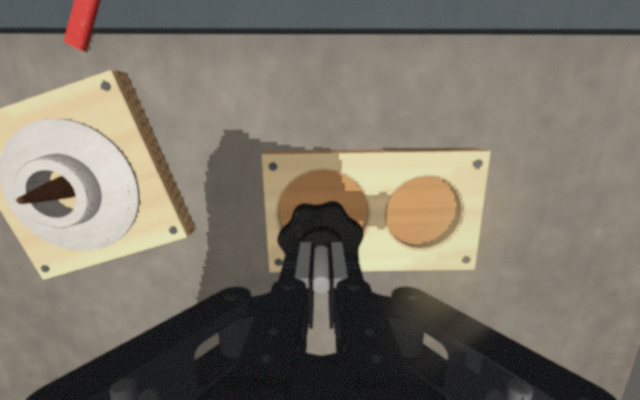

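The picture shows the flange flat on its stand with the peg through the bore. The large knob hangs over the block at (320,230), and the wells are at x-centre 324 and (422.5,210). Lowering after a ray check.

Run:
```python
from h import *
cm=dict(np.load('pics/w7.png.npz'))
print(ray(cm,(422.5,210),.018).round(4),ray(cm,(324,210),.018).round(4))
s=[ray(cm,p,.018)[:2] for p in [(273,166),(478,163),(466,260),(279,262)]]; print('screw mean',np.mean(s,0))
```

```text
[ 0.616  -0.2869  0.018 ] [ 0.6158 -0.2188  0.018 ]
screw mean [ 0.61235605 -0.25347615]
```

drive_tool --deltas '[{"dx": 0.2, "dy": 0, "dz": 1.5, "rx": 0, "ry": 0, "rz": 0}, {"dx": 0, "dy": 0, "dz": 1.5, "rx": 0, "ry": 0, "rz": 0}, {"dx": 0, "dy": 0, "dz": 1.0, "rx": 0, "ry": 0, "rz": 0}, {"dx": 0, "dy": 0, "dz": 0.6, "rx": 0, "ry": 0, "rz": 0}, {"dx": 0, "dy": 0, "dz": 0.4, "rx": 0, "ry": 0, "rz": 0}, {"dx": 0, "dy": 0, "dz": 0, "rx": 0, "ry": 0, "rz": 0}, {"dx": 0, "dy": 0, "dz": 0, "rx": 0, "ry": 0, "rz": 0}]'

```text
clock: 17.0
ee_pos: [0.6151, -0.2179, 0.2092]
ee_rot: [0.0, 1.0, 0.001, 0.0]
ft_force: [0.1, 2.0, -0.1]
grip_width: 0.0066
gripper_force: 39.0
```

drive_tool --deltas '[{"dx": 0, "dy": 0, "dz": 0.2, "rx": 0, "ry": 0, "rz": 0}, {"dx": 0, "dy": 0, "dz": 0, "rx": 0, "ry": 0, "rz": 0}, {"dx": 0, "dy": 0, "dz": 0, "rx": 0, "ry": 0, "rz": 0}]'

```text
clock: 17.38
ee_pos: [0.615, -0.2179, 0.2069]
ee_rot: [0.0, 1.0, 0.001, 0.0]
ft_force: [-0.7, 0.2, 0.4]
grip_width: 0.0066
gripper_force: 39.1
```

drive_tool --deltas '[{"dx": 0, "dy": 0, "dz": 0, "rx": 0, "ry": 0, "rz": 0}, {"dx": 0, "dy": 0, "dz": 0, "rx": 0, "ry": 0, "rz": 0}, {"dx": 0, "dy": 0, "dz": 0, "rx": 0, "ry": 0, "rz": 0}, {"dx": 0, "dy": 0, "dz": -1.5, "rx": 0, "ry": 0, "rz": 0}, {"dx": 0, "dy": 0, "dz": -3.0, "rx": 0, "ry": 0, "rz": 0}, {"dx": 0, "dy": 0, "dz": -3.0, "rx": 0, "ry": 0, "rz": 0}, {"dx": 0, "dy": -1.0, "dz": -2.0, "rx": 0, "ry": 0, "rz": 0}, {"dx": -1.8, "dy": -3.5, "dz": 0, "rx": 0, "ry": 0, "rz": 0}, {"dx": -1.8, "dy": -3.9, "dz": 0, "rx": 0, "ry": 0, "rz": 0}, {"dx": -1.8, "dy": -3.9, "dz": 0, "rx": 0, "ry": 0, "rz": 0}, {"dx": -1.8, "dy": -3.9, "dz": 0, "rx": 0, "ry": 0, "rz": 0}, {"dx": -1.8, "dy": -3.9, "dz": 0, "rx": 0, "ry": 0, "rz": 0}, {"dx": -1.8, "dy": -3.9, "dz": 0, "rx": 0, "ry": 0, "rz": 0}, {"dx": -1.8, "dy": -3.9, "dz": 0, "rx": 0, "ry": 0, "rz": 0}, {"dx": -1.8, "dy": -3.9, "dz": 0, "rx": 0, "ry": 0, "rz": 0}, {"dx": -1.8, "dy": -3.9, "dz": 0, "rx": 0, "ry": 0, "rz": 0}, {"dx": -1.8, "dy": -4.0, "dz": 0, "rx": 0, "ry": 0, "rz": 0}, {"dx": 0, "dy": 0, "dz": 0, "rx": 0, "ry": 0, "rz": 0}, {"dx": 0, "dy": 0, "dz": 0, "rx": 0, "ry": 0, "rz": 0}]' --claw 0.2

```text
clock: 19.75
ee_pos: [0.434, 0.1787, 0.302]
ee_rot: [0.0, 1.0, 0.001, 0.0]
ft_force: [0.3, -0.2, -0.3]
grip_width: 0.0342
gripper_force: 0.0
```

Run:
```python
from h import *
plan([.434,.179,.1975],90); cm,im=snap('wrist','w8.png')
print('predict tip',proj(cm,[.434,.179,.042]))
g=cv2.cvtColor(im,cv2.COLOR_RGB2HSV); m=cv2.inRange(g,(0,0,150),(180,45,255)); m[:150]=0;m[260:]=0;m[:,:280]=0;m[:,360:]=0
cs,_=cv2.findContours(m,cv2.RETR_EXTERNAL,cv2.CHAIN_APPROX_NONE)
for c in cs:
    if cv2.contourArea(c)>5: p=c.reshape(-1,2).mean(0); print(p,ray(cm,p,.042))
```

```text
tool delta cm [-0.   -0.03 10.45] closing line deg -89.87 tilt [ 0.0004 -0.0003  0.    ] pos [0.434  0.1787 0.302 ] t 19.75 q [-0.35  0.49 -0.12  2.05  0.1   0.61 -2.11] w 0.0342 F [ 0.3 -0.2 -0.3]
rz needed (tool) rad 0.002
predict tip [321.37443827 207.5307401 ]
[320.5 206.4] [0.4348875  0.17966178 0.042     ]
```

drive_tool --deltas '[{"dx": 0, "dy": 0, "dz": 2.0, "rx": 0, "ry": 0, "rz": 0}, {"dx": 0, "dy": 0, "dz": 3.0, "rx": 0, "ry": 0, "rz": 0}, {"dx": 0, "dy": 0, "dz": 3.0, "rx": 0, "ry": 0, "rz": 0}, {"dx": 0, "dy": 0, "dz": 1.5, "rx": 0, "ry": 0, "rz": 0}, {"dx": 0, "dy": 0, "dz": 0.8, "rx": 0, "ry": 0, "rz": 0}, {"dx": 0, "dy": 0, "dz": 0.1, "rx": 0, "ry": 0, "rz": 0}, {"dx": 0, "dy": 0, "dz": 0, "rx": 0, "ry": 0, "rz": 0}]'

```text
clock: 20.68
ee_pos: [0.4345, 0.1786, 0.1983]
ee_rot: [-0.0, 1.0, 0.001, 0.001]
ft_force: [0.5, 0.2, -0.3]
grip_width: 0.034
gripper_force: 0.0
```

drive_tool --deltas '[{"dx": 0, "dy": 0, "dz": 0, "rx": 0, "ry": 0, "rz": 0}, {"dx": 0, "dy": 0, "dz": 0, "rx": 0, "ry": 0, "rz": 0}, {"dx": 0, "dy": 0, "dz": 0, "rx": 0, "ry": 0, "rz": 0}, {"dx": 0, "dy": 0, "dz": 0, "rx": 0, "ry": 0, "rz": 0}, {"dx": 0, "dy": 0, "dz": 0, "rx": 0, "ry": 0, "rz": 0}, {"dx": 0, "dy": 0, "dz": 0, "rx": 0, "ry": 0, "rz": 0}]' --claw 1 --squeeze 40

```text
clock: 21.42
ee_pos: [0.4343, 0.1789, 0.1983]
ee_rot: [-0.0, 1.0, 0.001, 0.001]
ft_force: [-0.6, -0.7, 6.2]
grip_width: 0.0061
gripper_force: 39.3
```

drive_tool --deltas '[{"dx": 0, "dy": 0, "dz": -1.0, "rx": 0, "ry": 0, "rz": 0}, {"dx": 0, "dy": 0, "dz": -3.0, "rx": 0, "ry": 0, "rz": 0}, {"dx": 0, "dy": 0, "dz": -3.0, "rx": 0, "ry": 0, "rz": 0}, {"dx": 0, "dy": 0.9, "dz": -2.0, "rx": 0, "ry": 0, "rz": 0}, {"dx": 0.8, "dy": 2.1, "dz": -1.0, "rx": 0, "ry": 0, "rz": 0}, {"dx": 1.6, "dy": 3.9, "dz": 0, "rx": 0, "ry": 0, "rz": 0}, {"dx": 1.6, "dy": 3.9, "dz": 0, "rx": 0, "ry": 0, "rz": 0}, {"dx": 1.6, "dy": 3.9, "dz": 0, "rx": 0, "ry": 0, "rz": 0}, {"dx": 1.6, "dy": 3.9, "dz": 0, "rx": 0, "ry": 0, "rz": 0}, {"dx": 1.6, "dy": 3.9, "dz": 0, "rx": 0, "ry": 0, "rz": 0}, {"dx": 1.6, "dy": 3.9, "dz": 0, "rx": 0, "ry": 0, "rz": 0}, {"dx": 1.6, "dy": 3.9, "dz": 0, "rx": 0, "ry": 0, "rz": 0}, {"dx": 1.6, "dy": 3.9, "dz": 0, "rx": 0, "ry": 0, "rz": 0}, {"dx": 1.6, "dy": 3.9, "dz": 0, "rx": 0, "ry": 0, "rz": 0}, {"dx": 1.6, "dy": 3.9, "dz": 0, "rx": 0, "ry": 0, "rz": 0}, {"dx": 1.2, "dy": 3.1, "dz": 0, "rx": 0, "ry": 0, "rz": 0}, {"dx": 0, "dy": 1.5, "dz": 0, "rx": 0, "ry": 0, "rz": 0}, {"dx": 0, "dy": 0, "dz": 0, "rx": 0, "ry": 0, "rz": 0}, {"dx": 0, "dy": 0, "dz": 0, "rx": 0, "ry": 0, "rz": 0}]'

```text
clock: 23.8
ee_pos: [0.6149, -0.2848, 0.2978]
ee_rot: [-0.001, 1.0, 0.002, -0.0]
ft_force: [-0.1, 0.2, 0.5]
grip_width: 0.006
gripper_force: 39.1
```

Run:
```python
from h import *
plan([.614,-.2875,.2075],90); cm,im=snap('wrist','w9.png')
```

```text
tool delta cm [-0.09  0.29  9.03] closing line deg -89.77 tilt [-0.0022  0.0006  0.    ] pos [ 0.6149 -0.2848  0.2978] t 23.8 q [ 0.49  0.77 -0.17  1.45  0.14  0.94 -1.28] w 0.006 F [-0.1  0.2  0.5]
rz needed (tool) rad 0.004
```

View pics/w9.png

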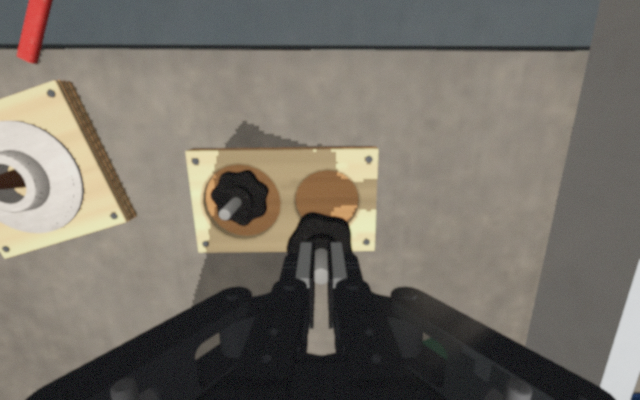

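The large knob stands in its well at (240,198). The small knob is held just short of the small well, whose visible part is at (327,200). Lowering with +0.3 cm in y.

drive_tool --deltas '[{"dx": 0, "dy": 0.3, "dz": 2.0, "rx": 0, "ry": 0, "rz": 0}, {"dx": 0, "dy": 0, "dz": 2.5, "rx": 0, "ry": 0, "rz": 0}, {"dx": 0, "dy": 0, "dz": 2.0, "rx": 0, "ry": 0, "rz": 0}, {"dx": 0, "dy": 0, "dz": 1.2, "rx": 0, "ry": 0, "rz": 0}, {"dx": 0, "dy": 0, "dz": 0.7, "rx": 0, "ry": 0, "rz": 0}, {"dx": 0, "dy": 0, "dz": 0.4, "rx": 0, "ry": 0, "rz": 0}, {"dx": 0, "dy": 0, "dz": 0, "rx": 0, "ry": 0, "rz": 0}, {"dx": 0, "dy": 0, "dz": 0, "rx": 0, "ry": 0, "rz": 0}]'

```text
clock: 24.85
ee_pos: [0.6152, -0.29, 0.2104]
ee_rot: [0.0, 1.0, 0.001, 0.001]
ft_force: [-0.7, 0.6, -0.7]
grip_width: 0.006
gripper_force: 39.0
```

drive_tool --deltas '[{"dx": 0, "dy": -0.2, "dz": 0.2, "rx": 0, "ry": 0, "rz": 0}, {"dx": 0, "dy": 0, "dz": 0.2, "rx": 0, "ry": 0, "rz": 0}, {"dx": 0, "dy": 0, "dz": 0, "rx": 0, "ry": 0, "rz": 0}, {"dx": 0, "dy": 0, "dz": 0, "rx": 0, "ry": 0, "rz": 0}]'

```text
clock: 25.35
ee_pos: [0.6152, -0.2875, 0.2064]
ee_rot: [-0.0, 1.0, 0.001, 0.0]
ft_force: [-1.9, 1.0, 4.8]
grip_width: 0.0057
gripper_force: 39.4
```

drive_tool --deltas '[{"dx": 0, "dy": 0, "dz": 0, "rx": 0, "ry": 0, "rz": 0}, {"dx": 0, "dy": 0, "dz": 0, "rx": 0, "ry": 0, "rz": 0}, {"dx": 0, "dy": 0, "dz": 0, "rx": 0, "ry": 0, "rz": 0}, {"dx": 0, "dy": 0, "dz": -1.5, "rx": 0, "ry": 0, "rz": 0}, {"dx": 0, "dy": 0, "dz": -3.0, "rx": 0, "ry": 0, "rz": 0}, {"dx": 0, "dy": 0, "dz": -3.0, "rx": 0, "ry": 0, "rz": 0}, {"dx": -0.9, "dy": -0.2, "dz": -2.0, "rx": 0, "ry": 0, "rz": 0}, {"dx": -3.0, "dy": -0.4, "dz": 0, "rx": 0, "ry": 0, "rz": 0}, {"dx": -3.0, "dy": -0.4, "dz": 0, "rx": 0, "ry": 0, "rz": 0}, {"dx": -3.0, "dy": -0.4, "dz": 0, "rx": 0, "ry": 0, "rz": 0}, {"dx": -3.0, "dy": -0.4, "dz": 0, "rx": 0, "ry": 0, "rz": 0}, {"dx": -3.0, "dy": -0.4, "dz": 0, "rx": 0, "ry": 0, "rz": 0}, {"dx": -3.0, "dy": -0.4, "dz": 0, "rx": 0, "ry": 0, "rz": 0}, {"dx": -1.8, "dy": -0.4, "dz": 0, "rx": 0, "ry": 0, "rz": 0}, {"dx": 0, "dy": 0, "dz": 0, "rx": 0, "ry": 0, "rz": 0}, {"dx": 0, "dy": 0, "dz": 0, "rx": 0, "ry": 0, "rz": 0}]' --claw 0.2

```text
clock: 27.35
ee_pos: [0.4086, -0.2583, 0.3012]
ee_rot: [0.0, 1.0, 0.001, 0.001]
ft_force: [-0.1, -0.5, 0.4]
grip_width: 0.0341
gripper_force: 0.0
```

```bash
cat > tip.py <<'E'
from h import *
import sys
x,y,z,tz,fn=*map(float,sys.argv[1:5]),sys.argv[5]
plan([x,y,tz],90); cm,im=snap('wrist',fn)
u,v=proj(cm,[x,y,z]); print('predict',u,v)
g=cv2.cvtColor(im,cv2.COLOR_RGB2HSV); m=cv2.inRange(g,(0,0,150),(180,45,255)); k=np.zeros_like(m); k[int(v)-35:int(v)+35,int(u)-35:int(u)+35]=255
cs,_=cv2.findContours(m&k,cv2.RETR_EXTERNAL,cv2.CHAIN_APPROX_NONE)
for c in cs:
    if cv2.contourArea(c)>5: p=c.reshape(-1,2).mean(0); print(cv2.contourArea(c),p,ray(cm,p,z))
E
python3 tip.py .4083 -.258 .052 .190 w10.png
```

```text
tool delta cm [-0.05 -0.04 11.12] closing line deg -89.88 tilt [ 0.0006 -0.0018  0.    ] pos [ 0.4086 -0.2583  0.3012] t 27.35 q [ 0.65  0.51 -0.18  2.01  0.15  0.63 -1.21] w 0.0341 F [-0.1 -0.5  0.4]
rz needed (tool) rad 0.002
predict 321.2369746946931 212.8709340199828
2306.0 [329.66814159 220.26106195] [ 0.40268394 -0.26414306  0.052     ]
```

drive_tool --deltas '[{"dx": 0, "dy": 0, "dz": 2.0, "rx": 0, "ry": 0, "rz": 0}, {"dx": 0, "dy": 0, "dz": 3.0, "rx": 0, "ry": 0, "rz": 0}, {"dx": 0, "dy": 0, "dz": 3.0, "rx": 0, "ry": 0, "rz": 0}, {"dx": 0, "dy": 0, "dz": 2.0, "rx": 0, "ry": 0, "rz": 0}, {"dx": 0, "dy": 0, "dz": 0.9, "rx": 0, "ry": 0, "rz": 0}, {"dx": 0, "dy": 0, "dz": 0.1, "rx": 0, "ry": 0, "rz": 0}, {"dx": 0, "dy": 0, "dz": 0, "rx": 0, "ry": 0, "rz": 0}]'

```text
clock: 28.28
ee_pos: [0.4084, -0.2584, 0.1913]
ee_rot: [0.0, 1.0, 0.001, 0.001]
ft_force: [-0.0, 1.0, 0.4]
grip_width: 0.0342
gripper_force: 0.0
```

drive_tool --deltas '[{"dx": 0, "dy": 0, "dz": 0, "rx": 0, "ry": 0, "rz": 0}, {"dx": 0, "dy": 0, "dz": 0, "rx": 0, "ry": 0, "rz": 0}, {"dx": 0, "dy": 0, "dz": 0, "rx": 0, "ry": 0, "rz": 0}, {"dx": 0, "dy": 0, "dz": 0, "rx": 0, "ry": 0, "rz": 0}, {"dx": 0, "dy": 0, "dz": 0, "rx": 0, "ry": 0, "rz": 0}, {"dx": 0, "dy": 0, "dz": 0, "rx": 0, "ry": 0, "rz": 0}]' --claw 1 --squeeze 40

```text
clock: 29.02
ee_pos: [0.4082, -0.2584, 0.1915]
ee_rot: [0.0, 1.0, 0.001, 0.001]
ft_force: [-1.3, -0.1, 5.8]
grip_width: 0.009
gripper_force: 39.0
```

drive_tool --deltas '[{"dx": 0, "dy": 0, "dz": -1.0, "rx": 0, "ry": 0, "rz": 0}, {"dx": 0, "dy": 0, "dz": -3.0, "rx": 0, "ry": 0, "rz": 0}, {"dx": 0, "dy": 0, "dz": -3.0, "rx": 0, "ry": 0, "rz": 0}, {"dx": 0, "dy": -0.7, "dz": -2.0, "rx": 0, "ry": 0, "rz": 0}, {"dx": 0.9, "dy": -2.0, "dz": -1.0, "rx": 0, "ry": 0, "rz": 0}, {"dx": 2.1, "dy": -3.5, "dz": 0, "rx": 0, "ry": 0, "rz": 0}, {"dx": 2.1, "dy": -3.5, "dz": 0, "rx": 0, "ry": 0, "rz": 0}, {"dx": 2.1, "dy": -3.5, "dz": 0, "rx": 0, "ry": 0, "rz": 0}, {"dx": 2.1, "dy": -3.5, "dz": 0, "rx": 0, "ry": 0, "rz": 0}, {"dx": 2.1, "dy": -3.5, "dz": 0, "rx": 0, "ry": 0, "rz": 0}, {"dx": 2.1, "dy": -3.5, "dz": 0, "rx": 0, "ry": 0, "rz": 0}, {"dx": 2.1, "dy": -3.5, "dz": 0, "rx": 0, "ry": 0, "rz": 0}, {"dx": 2.1, "dy": -3.5, "dz": 0, "rx": 0, "ry": 0, "rz": 0}, {"dx": 2.1, "dy": -3.5, "dz": 0, "rx": 0, "ry": 0, "rz": 0}, {"dx": 2.0, "dy": -3.5, "dz": 0, "rx": 0, "ry": 0, "rz": 0}, {"dx": 0, "dy": -2.0, "dz": 0, "rx": 0, "ry": 0, "rz": 0}, {"dx": 0, "dy": 0, "dz": 0, "rx": 0, "ry": 0, "rz": 0}, {"dx": 0, "dy": 0, "dz": 0, "rx": 0, "ry": 0, "rz": 0}]'

```text
clock: 31.28
ee_pos: [0.6247, 0.137, 0.2907]
ee_rot: [0.001, 1.0, -0.0, -0.001]
ft_force: [0.3, -0.3, 0.4]
grip_width: 0.0086
gripper_force: 39.0
```

Run:
```python
from h import *
plan([.627,.139,.2],90); cm,im=snap('wrist','w11.png')
g=cv2.cvtColor(im,cv2.COLOR_RGB2HSV); m=cv2.inRange(g,(8,110,60),(17,255,230))
cs,_=cv2.findContours(m,cv2.RETR_EXTERNAL,cv2.CHAIN_APPROX_NONE)
for c in cs:
    if cv2.contourArea(c)>150:
        x,y,w,h=cv2.boundingRect(c); print(x,y,w,h,ray(cm,(x+w/2,y+h/2),.018).round(4))
```

```text
tool delta cm [ 0.24 -0.22  9.07] closing line deg -90.01 tilt [ 0.0024  0.0012 -0.    ] pos [0.6247 0.137  0.2907] t 31.27 q [-0.18  0.72 -0.12  1.58  0.11  0.85 -1.92] w 0.0086 F [ 0.3 -0.3  0.4]
rz needed (tool) rad -0.0
238 195 43 39 [0.6145 0.1861 0.018 ]
294 178 44 40 [0.6282 0.141  0.018 ]
352 161 44 41 [0.6416 0.0959 0.018 ]
```

drive_tool --deltas '[{"dx": 0.2, "dy": -0.2, "dz": 2.0, "rx": 0, "ry": 0, "rz": 0}, {"dx": 0, "dy": 0, "dz": 2.5, "rx": 0, "ry": 0, "rz": 0}, {"dx": 0, "dy": 0, "dz": 2.0, "rx": 0, "ry": 0, "rz": 0}, {"dx": 0, "dy": 0, "dz": 1.2, "rx": 0, "ry": 0, "rz": 0}, {"dx": 0, "dy": 0, "dz": 0, "rx": 0, "ry": 0, "rz": 0}, {"dx": 0, "dy": 0, "dz": 0, "rx": 0, "ry": 0, "rz": 0}]'

```text
clock: 32.08
ee_pos: [0.6276, 0.1411, 0.2143]
ee_rot: [-0.0, 1.0, 0.001, 0.001]
ft_force: [0.3, -0.1, -0.5]
grip_width: 0.009
gripper_force: 39.0
```

drive_tool --deltas '[{"dx": 0, "dy": 0.1, "dz": 0.7, "rx": 0, "ry": 0, "rz": 0}, {"dx": 0, "dy": 0, "dz": 0.5, "rx": 0, "ry": 0, "rz": 0}, {"dx": 0, "dy": 0, "dz": 0.2, "rx": 0, "ry": 0, "rz": 0}, {"dx": 0, "dy": 0, "dz": 0.1, "rx": 0, "ry": 0, "rz": 0}, {"dx": 0, "dy": 0, "dz": 0, "rx": 0, "ry": 0, "rz": 0}, {"dx": 0, "dy": 0, "dz": 0, "rx": 0, "ry": 0, "rz": 0}]'

```text
clock: 32.83
ee_pos: [0.6271, 0.1401, 0.1996]
ee_rot: [0.0, 1.0, 0.001, -0.0]
ft_force: [-2.0, -1.0, 5.1]
grip_width: 0.009
gripper_force: 39.6
```

drive_tool --deltas '[{"dx": 0, "dy": 0, "dz": 0, "rx": 0, "ry": 0, "rz": 0}, {"dx": 0, "dy": 0, "dz": 0, "rx": 0, "ry": 0, "rz": 0}, {"dx": 0, "dy": 0, "dz": 0, "rx": 0, "ry": 0, "rz": 0}, {"dx": 0, "dy": 0, "dz": -1.5, "rx": 0, "ry": 0, "rz": 0}, {"dx": 0, "dy": 0, "dz": -3.0, "rx": 0, "ry": 0, "rz": 0}, {"dx": 0, "dy": 0, "dz": -3.5, "rx": 0, "ry": 0, "rz": 0}, {"dx": -0.8, "dy": 0.7, "dz": -2.0, "rx": 0, "ry": 0, "rz": 0}, {"dx": -2.3, "dy": 2.2, "dz": 0, "rx": 0, "ry": 0, "rz": 0}, {"dx": -2.5, "dy": 2.4, "dz": 0, "rx": 0, "ry": 0, "rz": 0}, {"dx": -2.5, "dy": 2.4, "dz": 0, "rx": 0, "ry": 0, "rz": 0}, {"dx": -2.5, "dy": 2.4, "dz": 0, "rx": 0, "ry": 0, "rz": 0}, {"dx": -2.5, "dy": 2.4, "dz": 0, "rx": 0, "ry": 0, "rz": 0}, {"dx": -2.5, "dy": 2.4, "dz": 0, "rx": 0, "ry": 0, "rz": 0}, {"dx": -2.5, "dy": 2.4, "dz": 0, "rx": 0, "ry": 0, "rz": 0}, {"dx": -2.0, "dy": 1.8, "dz": 0, "rx": 0, "ry": 0, "rz": 0}, {"dx": 0, "dy": 0, "dz": 0, "rx": 0, "ry": 0, "rz": 0}, {"dx": 0, "dy": 0, "dz": 0, "rx": 0, "ry": 0, "rz": 0}]' --claw 0.3

```text
clock: 34.95
ee_pos: [0.4271, -0.0508, 0.2991]
ee_rot: [-0.0, 1.0, 0.001, 0.001]
ft_force: [-0.0, 0.3, 0.6]
grip_width: 0.0299
gripper_force: 0.0
```

```bash
python3 tip.py .4264 -.051 .052 .190 w12.png
```

```text
tool delta cm [-0.08  0.03 10.91] closing line deg -89.87 tilt [-0.0004 -0.0017  0.    ] pos [ 0.4271 -0.0508  0.2991] t 34.95 q [ 0.18  0.45 -0.16  2.15  0.13  0.54 -1.64] w 0.0299 F [-0.   0.3  0.6]
rz needed (tool) rad 0.002
predict 322.381018120709 214.14995903815574
1922.5 [333.25570776 220.        ] [ 0.42200561 -0.05883944  0.052     ]
```

drive_tool --deltas '[{"dx": -0.1, "dy": 0, "dz": 2.0, "rx": 0, "ry": 0, "rz": 0}, {"dx": 0, "dy": 0, "dz": 3.0, "rx": 0, "ry": 0, "rz": 0}, {"dx": 0, "dy": 0, "dz": 3.0, "rx": 0, "ry": 0, "rz": 0}, {"dx": 0, "dy": 0, "dz": 1.9, "rx": 0, "ry": 0, "rz": 0}, {"dx": 0, "dy": 0, "dz": 0.8, "rx": 0, "ry": 0, "rz": 0}, {"dx": 0, "dy": 0, "dz": 0.1, "rx": 0, "ry": 0, "rz": 0}, {"dx": 0, "dy": 0, "dz": 0, "rx": 0, "ry": 0, "rz": 0}]'

```text
clock: 35.88
ee_pos: [0.426, -0.051, 0.1912]
ee_rot: [-0.0, 1.0, 0.001, 0.001]
ft_force: [0.2, -0.3, 0.4]
grip_width: 0.0297
gripper_force: 0.0
```

drive_tool --deltas '[{"dx": 0, "dy": 0, "dz": 0, "rx": 0, "ry": 0, "rz": 0}, {"dx": 0, "dy": 0, "dz": 0, "rx": 0, "ry": 0, "rz": 0}, {"dx": 0, "dy": 0, "dz": 0, "rx": 0, "ry": 0, "rz": 0}, {"dx": 0, "dy": 0, "dz": 0, "rx": 0, "ry": 0, "rz": 0}, {"dx": 0, "dy": 0, "dz": 0, "rx": 0, "ry": 0, "rz": 0}, {"dx": 0, "dy": 0, "dz": 0, "rx": 0, "ry": 0, "rz": 0}]' --claw 1 --squeeze 40

```text
clock: 36.62
ee_pos: [0.4258, -0.0511, 0.1915]
ee_rot: [-0.0, 1.0, 0.001, 0.001]
ft_force: [-0.5, 0.3, 7.1]
grip_width: 0.0088
gripper_force: 39.1
```

drive_tool --deltas '[{"dx": 0, "dy": 0, "dz": -1.0, "rx": 0, "ry": 0, "rz": 0}, {"dx": 0, "dy": 0, "dz": -3.0, "rx": 0, "ry": 0, "rz": 0}, {"dx": 0, "dy": 0, "dz": -3.0, "rx": 0, "ry": 0, "rz": 0}, {"dx": 0, "dy": -0.7, "dz": -2.0, "rx": 0, "ry": 0, "rz": 0}, {"dx": 0.8, "dy": -2.0, "dz": -1.0, "rx": 0, "ry": 0, "rz": 0}, {"dx": 2.0, "dy": -3.0, "dz": 0, "rx": 0, "ry": 0, "rz": 0}, {"dx": 2.5, "dy": -3.0, "dz": 0, "rx": 0, "ry": 0, "rz": 0}, {"dx": 2.5, "dy": -3.0, "dz": 0, "rx": 0, "ry": 0, "rz": 0}, {"dx": 2.5, "dy": -3.0, "dz": 0, "rx": 0, "ry": 0, "rz": 0}, {"dx": 2.5, "dy": -3.0, "dz": 0, "rx": 0, "ry": 0, "rz": 0}, {"dx": 2.5, "dy": -3.0, "dz": 0, "rx": 0, "ry": 0, "rz": 0}, {"dx": 2.5, "dy": -2.0, "dz": 0, "rx": 0, "ry": 0, "rz": 0}, {"dx": 1.0, "dy": -1.0, "dz": 0, "rx": 0, "ry": 0, "rz": 0}, {"dx": 0, "dy": 0, "dz": 0, "rx": 0, "ry": 0, "rz": 0}, {"dx": 0, "dy": 0, "dz": 0, "rx": 0, "ry": 0, "rz": 0}]'

```text
clock: 38.5
ee_pos: [0.6125, 0.1852, 0.2907]
ee_rot: [0.001, 1.0, 0.001, -0.001]
ft_force: [-0.6, -0.3, -0.3]
grip_width: 0.0088
gripper_force: 39.0
```

drive_tool --deltas '[{"dx": 0, "dy": 0, "dz": 2.0, "rx": 0, "ry": 0, "rz": 0}, {"dx": 0, "dy": 0, "dz": 2.0, "rx": 0, "ry": 0, "rz": 0}, {"dx": 0, "dy": 0, "dz": 2.0, "rx": 0, "ry": 0, "rz": 0}, {"dx": 0, "dy": 0, "dz": 0, "rx": 0, "ry": 0, "rz": 0}, {"dx": 0, "dy": 0, "dz": 0, "rx": 0, "ry": 0, "rz": 0}]'

```text
clock: 39.12
ee_pos: [0.6133, 0.1857, 0.2317]
ee_rot: [-0.0, 1.0, 0.001, 0.001]
ft_force: [-0.3, 1.0, 0.1]
grip_width: 0.0085
gripper_force: 39.0
```

Now down 3.2 cm to the well floor, z ≈ 0.1995.

drive_tool --deltas '[{"dx": 0, "dy": 0, "dz": 1.5, "rx": 0, "ry": 0, "rz": 0}, {"dx": 0, "dy": 0, "dz": 1.0, "rx": 0, "ry": 0, "rz": 0}, {"dx": 0, "dy": 0, "dz": 0.4, "rx": 0, "ry": 0, "rz": 0}, {"dx": 0, "dy": 0, "dz": 0.2, "rx": 0, "ry": 0, "rz": 0}, {"dx": 0, "dy": 0, "dz": 0.1, "rx": 0, "ry": 0, "rz": 0}, {"dx": 0, "dy": 0, "dz": 0, "rx": 0, "ry": 0, "rz": 0}, {"dx": 0, "dy": 0, "dz": 0, "rx": 0, "ry": 0, "rz": 0}]'

```text
clock: 40.0
ee_pos: [0.6129, 0.1861, 0.1996]
ee_rot: [0.0, 1.0, 0.001, -0.0]
ft_force: [-2.7, -0.2, 4.5]
grip_width: 0.0087
gripper_force: 39.6
```

drive_tool --deltas '[{"dx": 0, "dy": 0, "dz": 0, "rx": 0, "ry": 0, "rz": 0}, {"dx": 0, "dy": 0, "dz": 0, "rx": 0, "ry": 0, "rz": 0}, {"dx": 0, "dy": 0, "dz": 0, "rx": 0, "ry": 0, "rz": 0}, {"dx": 0, "dy": 0, "dz": -1.5, "rx": 0, "ry": 0, "rz": 0}, {"dx": 0, "dy": 0, "dz": -3.0, "rx": 0, "ry": 0, "rz": 0}, {"dx": 0, "dy": 0, "dz": -3.5, "rx": 0, "ry": 0, "rz": 0}, {"dx": 0, "dy": 0, "dz": -3.5, "rx": 0, "ry": 0, "rz": 0}, {"dx": -0.8, "dy": 2.5, "dz": -2.5, "rx": 0, "ry": 0, "rz": 0}, {"dx": -0.8, "dy": 2.5, "dz": -2.5, "rx": 0, "ry": 0, "rz": 0}, {"dx": -0.8, "dy": 2.5, "dz": -2.5, "rx": 0, "ry": 0, "rz": 0}, {"dx": -0.8, "dy": 2.5, "dz": -2.5, "rx": 0, "ry": 0, "rz": 0}, {"dx": -0.8, "dy": 2.5, "dz": -2.5, "rx": 0, "ry": 0, "rz": 0}, {"dx": -0.8, "dy": 2.5, "dz": -2.5, "rx": 0, "ry": 0, "rz": 0}, {"dx": -0.8, "dy": 2.5, "dz": 0, "rx": 0, "ry": 0, "rz": 0}, {"dx": -0.8, "dy": 2.5, "dz": 0, "rx": 0, "ry": 0, "rz": 0}, {"dx": -0.8, "dy": 2.5, "dz": 0, "rx": 0, "ry": 0, "rz": 0}, {"dx": 0, "dy": 0, "dz": 0, "rx": 0, "ry": 0, "rz": 0}, {"dx": 0, "dy": 0, "dz": 0, "rx": 0, "ry": 0, "rz": 0}]' --claw 0.3

```text
clock: 42.25
ee_pos: [0.5416, -0.0377, 0.4644]
ee_rot: [-0.001, 1.0, 0.002, 0.001]
ft_force: [-0.2, -0.3, 0.2]
grip_width: 0.03
gripper_force: 0.0
```

Run:
```python
from h import *
snap('wrist','w13.png'); plan([.54,-.04,.47])
```

```text
tool delta cm [-0.17  0.26 -0.58] closing line deg -89.76 tilt [-0.0013 -0.001   0.    ] pos [ 0.5417 -0.0374  0.4642] t 42.3 q [ 0.12  0.39 -0.13  1.64  0.06  1.11 -1.59] w 0.03 F [-0.8 -0.5  0. ]
```

View pics/w13.png

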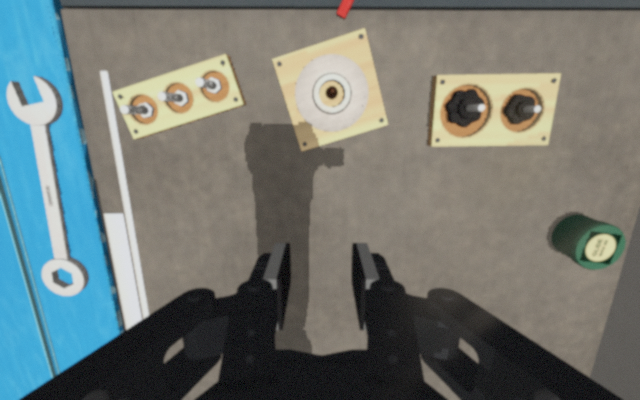

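The last picture shows all the pieces in place. Three bolts stand at (143,108), (178,97) and (213,86), the flange is on its peg at (331,92), and the knobs are in their wells at (465,108) and (521,108). The tin and spanner are where they were.

```bash
python3 -c "
from workcell import bot
print(bot.hand_in())"
```

```text
the job is handed in; nothing more can be done
None
```

The job is handed in at about 42 s: flange on its peg, both knobs and both bolts in their wells, tin and spanner not moved; the last wrist picture shows this, but no verdict came back.

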